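Uncouple the closing nipple from the worktop water outlet and park it

TASK

Free the worktop's water outlet for use: push the coupling's sprung sleeve down, draw the steel closing nipple up out of it so that the sleeve snaps forward again, and press the nipple upright, foot first, fully home in the parking socket, then let go. Feel your way and force nothing: the sleeve's spring yields to a light push, and neither the coupling nor the parking socket may be pressed or wrenched hard (press the sleeve with less than 20 N; stay under 30 N elsewhere). Leave the small glass and the power bank where they stand.

Things in the scene. Friction and masses are not known exactly. Their poses are not given: they have to be found in the camera images.
- coupling: Water outlet, fixed: grey block 84x84x28 mm with a pipe stub on its side and an upright quick coupling in its middle. Origin under its centre, on the worktop; z up, the coupling's axis. Over the dark core slides a steel sleeve 48 mm wide with a flange on top, 60 mm wide, 6 mm thick, with a 34 mm hole for the nipple. Press it with less than 20 N and keep its total load under 35 N.
- core_rim (a point): Centre of the rim of the core, 47 mm above the outlet's origin, hidden under the sleeve's flange. The flange's top at rest lies somewhere from 68 to 88 mm above the outlet's origin, different each time and not measured: find it by touch. Fingertips that straddle the nipple can push the flange straight down, hold it there, close on the nipple's shank and lift.
- socket_floor (a point): Centre of the floor of the outlet's bore, 20 mm above its origin; the nipple's foot stands on it at the start. The bore is 26 mm wide. Four jaws in it, tied to the sleeve, grip the nipple's neck and hold it fast until the sleeve is retracted.
- sleeve (a joint): How far the sleeve is retracted (pushed down), m: 0 at rest, 0.014 hard stop. Spring about 3.5 N at the start, 6 N at the stop. From 0.010 the jaws are open (0.012 to 0.013 leaves room). If the nipple is then lifted 1 mm before the sleeve comes back, the jaws ride on its bulge (drag 5 to 15 N, sleeve stays back), close under it by 20 mm, and the sleeve snaps forward.
- nipple_center (a point): Centre, half-way up, of the loose steel closing nipple: 95 mm long, 0.1 to 0.2 kg, z towards its top. Shank 24 mm wide from 25 mm above the foot to the top (grip it there), neck 17 mm wide from 14 to 25 mm, bulge 24 mm wide below that, cone narrowing to 16 mm at the foot. At the start its top stands 27 to 47 mm above the sleeve's flange.
- nipple_foot (a point): Centre of the nipple's foot face, 47.5 mm below its centre.
- park: Parking socket, fixed: grey block 64x64x42 mm with a low foot strip and one upright hole in its middle. Origin under its centre, on the worktop; z up. Hole 26.5 mm wide with a 3 mm chamfer at the mouth (42 mm above the origin), floor 10 mm above the origin. Keep the load on it under 30 N.
- park_floor (a point): Centre of the parking hole's floor, where the nipple's foot ends. Two sprung clips 19 mm above it stop the nipple's cone on its way in; a push of about 5 to 12 N drives it past them, then the foot meets the floor.
- glass_center (a point): Centre of a small loose shot glass, 49 mm wide, 62 mm tall, standing near the work; to be left alone.
- power_bank_center (a point): Centre of a loose white power bank, 66x118x15 mm, lying near the work; to be left alone.
Not all that is in view belongs to the job. Of the things that look like the part that bears nipple_center, the middle-sized one is meant.

How it is judged:
On the way, in this order (a step that is already met when the one before it is completed fails the run):
1. the sleeve is retracted with the nipple still in the coupling (value of joint sleeve above 0.009 m and z of nipple_foot in the frame of coupling below 0.035 m), for 0.05 s.
2. the nipple is drawn right out and the sleeve has snapped forward (value of joint sleeve below 0.0015 m and z of nipple_foot in the frame of coupling above 0.09 m), for 0.1 s.
At the end, for the whole second after the job is handed in: The nipple stands upright (within 7 degrees), foot down, in the parking socket with its foot within 3 mm of the hole's floor; the coupling's sleeve is forward (within 1.5 mm) (horizontal distance between nipple_foot and park_floor below 0.004 m and z of nipple_foot in the frame of park_floor below 0.003 m and angle between nipple_center's own z axis and vertical below 0.12 rad and value of joint sleeve below 0.0015 m); the robot touches nothing.
It fails at once if the fingers press on the coupling or its sleeve with more than 20 N (contact force between the fingers and coupling above 20 N).
It fails at once if the coupling, with the nipple's pull, is loaded with more than 35 N (contact force between coupling and anything else above 35 N).
It fails at once if the parking socket is loaded with more than 30 N (contact force between park and anything else above 30 N).
It fails at once if the glass or the power bank is shifted by more than 20 mm (distance of any of glass_center, power_bank_center from where it was at the start of the episode above 0.02 m).
It also fails if it takes over 51 s, if anything falls off the work surface, if the arm or the gripper's body presses on something with over 40 N, if the wrist force passes 120 N, or if a joint passes its speed limit or range.

ROBOT

A 6-joint arm with a two-finger parallel gripper is mounted at the origin on a cart in front of the work surface, level with it; the furniture and walls round the work are solid. World frame = base frame: x ahead of the robot, y to its left, z up, the work surface at z = 0. Lengths are in m, angles in rad, forces in N, time in s.
With the tool pointing down it reaches from about 0.375 to 0.975 m from the base axis. Payload 3.8 kg.
Tool frame: the origin (TCP) lies between the finger pads; the fingertips stand 17 mm ahead of it and the grasp point (between the pads) lies 2 mm behind it; z points along the fingers, y is the line along which they close (so a half turn about z gives the same grasp; the last joint's range is limited). The gripper opens to 85 mm and grips with 20 to 120 N. Pads are 22 mm wide; open, the fingers measure 114 mm over their backs; the gripper's body (76 mm by 85 mm) begins 54 mm behind the grasp point. The pads swing forward as they close: fully open they stand 13 mm farther back than shut.
Start: joints at [-1.224, 0.264, 1.604, -0, 1.274, -0.037], TCP at [0.253, -0.626, 0.248] pointing down, gripper open.
Joint ranges: [-2.63, 2.63], [-0.94, 2.18], [0.31, 2.57], [-1.31, 4.45], [0, 2.66], [-2.55, 2.55]. Speed limits (rad/s): [2.57, 2.57, 3.14, 3.14, 3.14, 3.14].

INTERFACE

Orientations are given as a rotation vector (axis times angle).
In Python, from workcell import bot gives the robot as it stands.
- The arm moves only by the tool play_rows, never from a script. Its argument "steps" is one flat list of numbers, 4 for each row, row after row: the shift along the tool's x, y, z in m, then the turn about the tool's z in rad. A call has 1 to 10 rows; each row is the pose to reach, as a shift and turn from the pose commanded when the call began, along the tool's axes at that moment; what a row does not reach only later rows make up. A row lasts 1/8 s, in which the tool goes at most 62.5 mm and 10.7 degrees, less where a joint would pass 70% of its speed; a pose out of reach is approached as far as the arm can. A call with a gripper value outside its range is refused whole. "jaw" is the closure in counts, from 0 (fully open) to 255 (shut), set as the call begins (left out, the last holds). The fingers move at their own pace and stop on an object; "grip_force" is the grip in N (left out, the last holds). Time passes only in rows, so rows that repeat a pose let the fingers close. It gives the time, the measured TCP pose, the force, the opening and the grip force at its end, in the units of the state.
- bot.read_state(): the state, without advancing time (a new reading comes with each control period).
- bot.read_camera(name): name is "scene" or "top" or "wrist"; returns a dict with "pixels" (400x640x3 uint8, blue, green, red), "mtx" (3x3 intrinsics, pixels), "R" (3x3) and "t" (3): a world point X has camera coordinates R X + t. Camera axes: x right, y down, z forward; pixel columns grow to the right and rows downward; lengths in m; the calibration is good to about 2 mm. A picture is of the moment at which its call begins. There is no depth.
- bot.finish_job(): hands the job in; it is judged then, once.
The state is a dict: "time": time; "q": joint angles; "joint_vel": joint speeds; "joint_torque": joint torques, N m; "tool_pos": TCP position; "tcp_rot": TCP orientation; "wrist_force": force on the tool from outside, world axes, zero at the start; "torque": the same for the moment, N m; "width": opening from 0.0 (shut) to 1.0 (fully open); "grip_force": force on a finger pad.
Only numpy, scipy, OpenCV 4.12 (cv2) and the standard library are available. Lean on these libraries where they do the work, as an engineer would, in place of code of your own. Each camera call takes 0.05 s, during which the arm holds its last target. There are 200 camera calls.

## Working session

There is one attempt and no reset: what is moved stays moved. The work goes in short steps, Python scripts to look and compute and a tool call to move; the robot and the scene stay as the last step left them, time stands still between calls to the robot, and variables do not carry over. Pictures are saved under pics/ and viewed, at most 10 in all, crops included, and the job is handed in when it is done.

Besides the shell and the picture viewer there is one more tool, called after ">>>" as name(argument=value, ...), one argument or row to a line, values as JSON. play_rows: Moves the arm, as the interface text tells. Its arguments: {"type":"object","properties":{"steps":{"type":"array"},"jaw":{"type":"number"},"grip_force":{"type":"number"}},"required":["steps"]}

```bash
mkdir -p pics
cat > h.py <<'E'
from workcell import bot
import cv2, numpy as np, json
def snap(n,crop=None,s=1):
    d=bot.read_camera(n.split('_')[0]); im=d["pixels"]
    cv2.imwrite(f"pics/{n}_full.png",im)
    np.savez(f"pics/{n}.npz",K=d["mtx"],R=d["R"],t=d["t"])
    return im,d
def pix(n,X):
    d=np.load(f"pics/{n}.npz"); c=d["R"]@np.array(X)+d["t"]; p=d["K"]@c; return p[:2]/p[2]
def onz(n,u,v,z):
    d=np.load(f"pics/{n}.npz"); r=d["R"].T@np.linalg.inv(d["K"])@np.array([u,v,1.]); o=-d["R"].T@d["t"]
    return o+r*(z-o[2])/r[2]
E
python3 - <<'E'
from h import *
a,_=snap("scene_0"); b,_=snap("top_0")
print(bot.read_state())
for n in("scene_0","top_0"):
    d=np.load(f"pics/{n}.npz");print(n,-d["R"].T@d["t"],d["K"][0,0])
E
```

```text
{'time': 0.1, 'q': array([-1.22391520e+00,  2.64714243e-01,  1.60524665e+00, -4.06528739e-06,
        1.27367421e+00, -3.68985183e-02]), 'joint_vel': array([-0.00094226, -0.00142679, -0.00298939, -0.0002722 ,  0.00063076,
        0.00118819]), 'joint_torque': array([-9.65773484e-05, -5.16706359e+01, -3.68590808e+01, -2.06977143e-05,
        6.27947520e-03, -3.59471002e-06]), 'tool_pos': array([ 0.25252562, -0.62531442,  0.24705694]), 'tcp_rot': array([-3.08194978e+00, -5.98763963e-01,  5.00975722e-04]), 'wrist_force': array([0.00533726, 0.34307054, 0.16269976]), 'torque': array([0.01405957, 0.01662674, 0.02895121]), 'grip_force': 0.0, 'width': 0.997617892784721}
scene_0 [-0.00495985 -0.54724552  0.56916496] 479.37817124273226
top_0 [ 0.4265752  -0.21116922  0.904139  ] 494.57194150698285
```

View pics/scene_0_full.png

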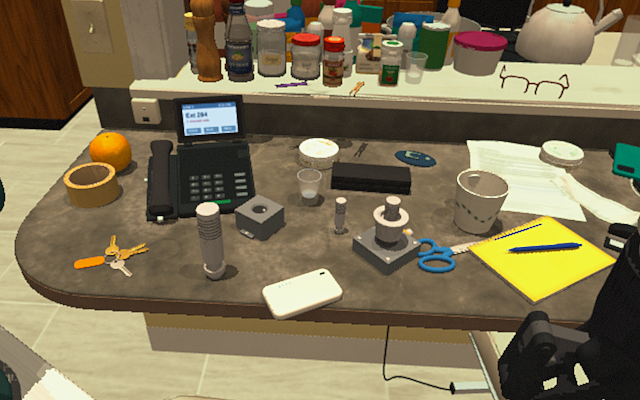

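View pics/top_0_full.png

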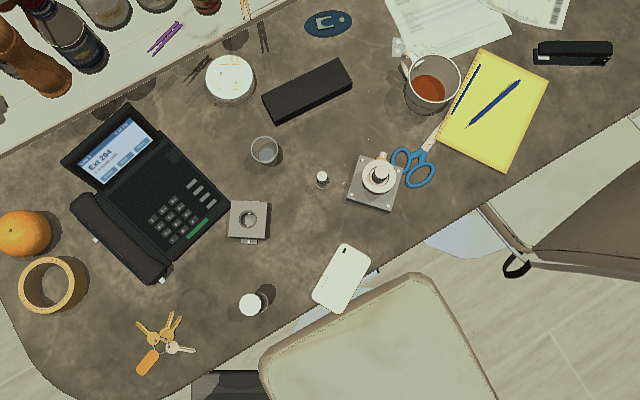

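The top view shows the coupling at about (377,180) with the nipple in it, and the park block at about (249,221). The decoys are at (322,179), small, and (250,304), tall. The glass is at (265,151) and the power bank at (341,278). Next I'll enlarge both parts.

Run:
```python
from h import *
a=cv2.imread("pics/top_0_full.png"); 
c1=cv2.resize(a[140:220,335:415],(400,400),interpolation=cv2.INTER_CUBIC)
c2=cv2.resize(a[185:265,210:290],(400,400),interpolation=cv2.INTER_CUBIC)
cv2.imwrite("pics/c1.png",np.hstack([c1,c2]))
d=np.load("pics/top_0.npz");print(d["R"])
```

```text
[[-0.01713631 -0.99972888  0.01576429]
 [-0.98374446  0.01403937 -0.17902441]
 [ 0.17875455 -0.01857585 -0.98371833]]
```

View pics/c1.png

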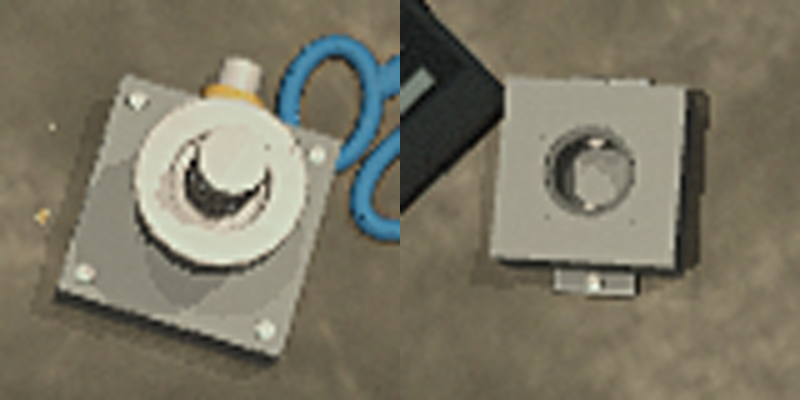

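Run:
```python
from h import *
f=lambda x,y,ox,oy:((x+.5)/5-.5+ox,(y+.5)/5-.5+oy)
C=np.array([onz("top_0",*f(x,y,335,140),.028) for x,y in[(128,75),(340,140),(278,358),(62,290)]]);print(C,C.mean(0))
P=np.array([onz("top_0",*f(x-400,y,210,185),.042) for x,y in[(503,75),(687,88),(680,270),(492,258)]]);print(P,P.mean(0), onz("top_0",*f(190,170,210,185),.042))
print("nip",onz("top_0",*f(230,160,335,140),.115))
for z in(.068,.078,.088):print("fl",onz("top_0",*f(221,181,335,140),z))
c=C.mean(0);print(pix("scene_0",[c[0],c[1],.115]),pix("scene_0",[c[0],c[1],.078]))
from scipy.spatial.transform import Rotation as Ro
print(Ro.from_rotvec(bot.read_state()["tcp_rot"]).as_matrix())
print("glass",onz("top_0",264,150,.03),"small",onz("top_0",322,180,.05))
```

```text
[[ 0.66623544 -0.30198668  0.028     ]
 [ 0.64072293 -0.378756    0.028     ]
 [ 0.56054174 -0.35263785  0.028     ]
 [ 0.58648048 -0.27562919  0.028     ]] [ 0.61349515 -0.32725243  0.028     ]
[[ 0.58327652 -0.06804143  0.042     ]
 [ 0.57768112 -0.13293276  0.042     ]
 [ 0.51330631 -0.13063652  0.042     ]
 [ 0.51851469 -0.06521898  0.042     ]] [ 0.54819466 -0.09920743  0.042     ] [ 0.54895587 -0.0990103   0.042     ]
nip [ 0.61319183 -0.32558856  0.115     ]
fl [ 0.61686568 -0.32897989  0.068     ]
fl [ 0.61458985 -0.32757091  0.078     ]
fl [ 0.61231403 -0.32616192  0.088     ]
[392.88327034 200.25171932] [390.10931924 218.11320944]
[[ 9.27255634e-01  3.74428234e-01 -6.98020383e-04]
 [ 3.74428877e-01 -9.27253650e-01  1.91947651e-03]
 [ 7.14642523e-05 -2.04120440e-03 -9.99997914e-01]]
glass [ 0.67661467 -0.12616521  0.03      ] small [ 0.61471659 -0.23062687  0.05      ]
```

>>> play_rows(
  steps=[0.045,-0.014,0,0,0.09,-0.028,0,0,0.135,-0.043,0,0,0.18,-0.057,0,0,0.225,-0.071,0,0,0.27,-0.085,0,0,0.315,-0.1,0,0,0.36,-0.114,0,0,0.405,-0.128,0,0,0.4465,-0.142,0,0],
  jaw=150,
  grip_force=30,
)

```text
time: 1.35
tool_pos: [0.6145, -0.3257, 0.2475]
tcp_rot: [-3.083, -0.6, 0.001]
wrist_force: [0.7, -0.8, 0.5]
width: 0.412
grip_force: 0.0
```

>>> play_rows(
  steps=[0,0,0.03,0,0,0,0.05,0,0,0,0.05,0],
)

```text
time: 1.72
tool_pos: [0.6114, -0.3263, 0.1947]
tcp_rot: [-3.08, -0.598, 0.008]
wrist_force: [0.8, 0.4, -0.1]
width: 0.413
grip_force: 0.0
```

Run:
```python
from h import *
a,_=snap("wrist_1"); s=bot.read_state();print(s["tool_pos"],s["tcp_rot"],s["width"],s["wrist_force"],s["time"])
for X in([.6135,-.3265,.115],[.6135,-.327,.028],[.6135,-.327,.078]):print(pix("wrist_1",X))
from scipy.spatial.transform import Rotation as Ro
T=Ro.from_rotvec(s["tcp_rot"]).as_matrix()
for z in(0.115,.078,.028):
    p=s["tool_pos"]+T[:,2]*(s["tool_pos"][2]-z);print("axis",p,pix("wrist_1",p))
```

```text
[ 0.61234831 -0.32704334  0.19666763] [-3.08215561 -0.59749695  0.00387569] 0.41486854267654477 [-0.08015069 -0.0198754   0.8558298 ] 1.775
[321.01448565 215.17968145]
[321.61970385 183.78816926]
[321.62703304 199.48308866]
axis [ 0.61211844 -0.32691701  0.11500042] [320.84007879 216.96258816]
axis [ 0.61201429 -0.32685977  0.07800061] [320.83474935 200.92916181]
axis [ 0.61187355 -0.32678242  0.02800087] [320.82949684 185.12722058]
```

View pics/wrist_1_full.png

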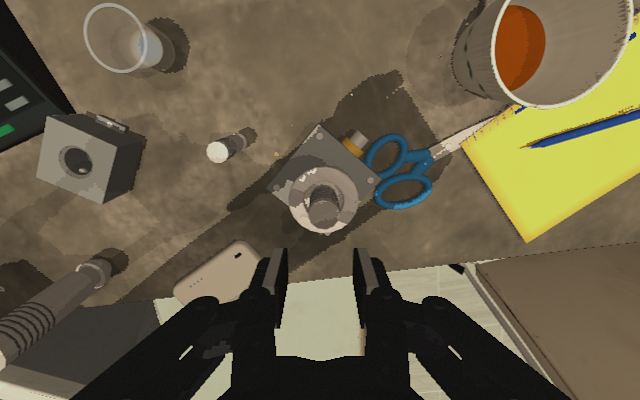

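Run:
```python
from h import *
a=cv2.imread("pics/wrist_1_full.png"); 
cv2.imwrite("pics/c2.png",cv2.resize(a[110:250,260:400],(560,560),interpolation=cv2.INTER_CUBIC))
```

```text
(no output)
```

View pics/c2.png

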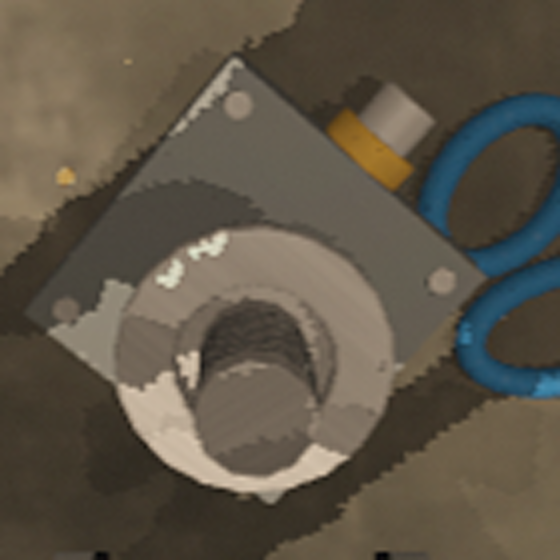

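>>> play_rows(
  steps=[0.0012,0.0017,0.03,0,0.0012,0.0017,0.06,0,0.0012,0.0017,0.06,0,0.0012,0.0017,0.06,0],
)

```text
time: 2.28
tool_pos: [0.616, -0.3291, 0.1402]
tcp_rot: [3.083, 0.598, 0.003]
wrist_force: [0.2, 0.2, 0.4]
width: 0.412
grip_force: 0.0
```

Run:
```python
from h import *
a,_=snap("wrist_2"); s=bot.read_state();print(s["tool_pos"],s["tcp_rot"],s["width"],s["wrist_force"],s["time"])
cv2.imwrite("pics/c3.png",cv2.resize(a[180:340,230:410],(720,640))[:600])
p=s["tool_pos"].copy();p[2]=.115;print(pix("wrist_2",p))
```

```text
[ 0.61644301 -0.32920853  0.14080989] [3.08175172 0.5978946  0.00434804] 0.41331457303152025 [ 0.15762784 -0.16053358  0.19740758] 2.325
[319.31131015 253.0166694 ]
```

View pics/c3.png

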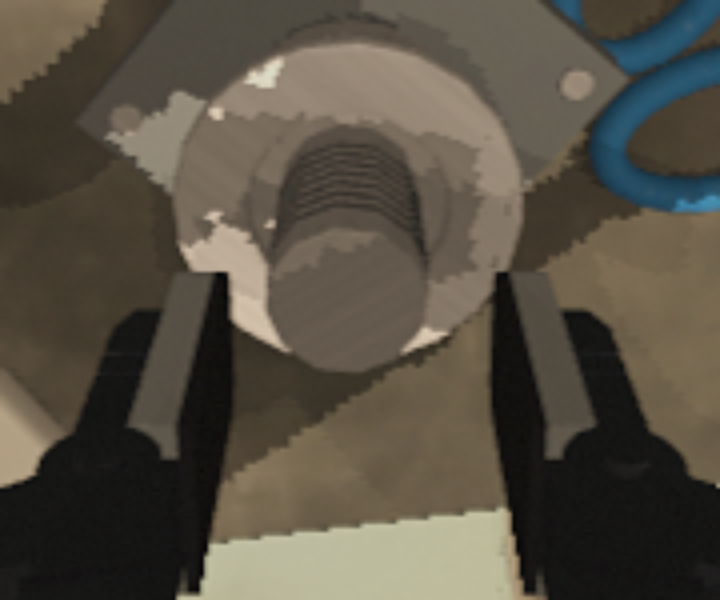

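>>> play_rows(
  steps=[0,-0.002,0,0,0,-0.002,0.012,0,0,-0.002,0.024,0,0,-0.002,0.028,0,0,-0.002,0.028,0],
)

```text
time: 2.95
tool_pos: [0.614, -0.326, 0.109]
tcp_rot: [-3.083, -0.599, 0.002]
wrist_force: [0.2, -0.7, -0.8]
width: 0.41
grip_force: 0.0
```

>>> play_rows(
  steps=[0,0,0.003,0,0,0,0.003,0],
)

```text
time: 3.2
tool_pos: [0.6146, -0.3263, 0.1073]
tcp_rot: [3.084, 0.599, 0.0]
wrist_force: [-0.2, 0.8, -0.1]
width: 0.412
grip_force: 0.0
```

>>> play_rows(
  steps=[0,0,0.003,0,0,0,0.003,0],
)

```text
time: 3.45
tool_pos: [0.6145, -0.3262, 0.1041]
tcp_rot: [-3.084, -0.599, 0.0]
wrist_force: [1.3, 0.4, 0.2]
width: 0.412
grip_force: 0.0
```

>>> play_rows(
  steps=[0,0,0.003,0,0,0,0.003,0],
)

```text
time: 3.7
tool_pos: [0.6143, -0.3262, 0.1009]
tcp_rot: [-3.084, -0.599, 0.001]
wrist_force: [-0.5, -0.2, -0.4]
width: 0.416
grip_force: 0.0
```

>>> play_rows(
  steps=[0,0,0.002,0,0,0,0.002,0],
)

```text
time: 3.95
tool_pos: [0.6148, -0.3264, 0.0998]
tcp_rot: [3.084, 0.599, 0.001]
wrist_force: [-1.0, 0.0, 2.8]
width: 0.413
grip_force: 1.5
```

>>> play_rows(
  steps=[0,0,0.002,0,0,0,0.002,0],
)

```text
time: 4.2
tool_pos: [0.6148, -0.3264, 0.0976]
tcp_rot: [3.084, 0.599, 0.001]
wrist_force: [-0.4, 0.7, 4.3]
width: 0.41
grip_force: 1.8
```

>>> play_rows(
  steps=[0,0,0.002,0,0,0,0.002,0],
)

```text
time: 4.45
tool_pos: [0.6148, -0.3264, 0.0953]
tcp_rot: [3.084, 0.599, 0.001]
wrist_force: [-1.3, 0.5, 3.8]
width: 0.412
grip_force: 1.9
```

>>> play_rows(
  steps=[0,0,0.002,0,0,0,0.002,0],
)

```text
time: 4.7
tool_pos: [0.6147, -0.3264, 0.0932]
tcp_rot: [3.084, 0.599, 0.0]
wrist_force: [-0.2, -0.5, 3.9]
width: 0.413
grip_force: 2.1
```

>>> play_rows(
  steps=[0,0,0.002,0,0,0,0.0035,0,0,0,0.0035,0],
)

```text
time: 5.08
tool_pos: [0.6148, -0.3264, 0.0898]
tcp_rot: [3.084, 0.599, 0.001]
wrist_force: [-0.6, 0.3, 4.9]
width: 0.412
grip_force: 2.4
```

>>> play_rows(
  steps=[0,0,0,0,0,0,0,0],
  jaw=175,
  grip_force=30,
)

```text
time: 5.32
tool_pos: [0.6146, -0.3261, 0.0899]
tcp_rot: [-3.084, -0.599, -0.0]
wrist_force: [0.2, 1.7, 5.3]
width: 0.314
grip_force: 2.6
```

>>> play_rows(
  steps=[0,0,0,0,0,0,0,0,0,0,0,0],
  jaw=255,
  grip_force=30,
)

```text
time: 5.7
tool_pos: [0.6147, -0.326, 0.09]
tcp_rot: [-3.084, -0.599, -0.0]
wrist_force: [-1.1, 0.8, 5.5]
width: 0.271
grip_force: 29.9
```

>>> play_rows(
  steps=[0,0,0,0,0,0,0,0,0,0,-0.001,0,0,0,-0.002,0],
  grip_force=70,
)

```text
time: 6.2
tool_pos: [0.6145, -0.3261, 0.0912]
tcp_rot: [-3.084, -0.599, 0.0]
wrist_force: [1.1, 0.5, -0.5]
width: 0.263
grip_force: 69.0
```

>>> play_rows(
  steps=[0,0,-0.001,0,0,0,-0.002,0],
)

```text
time: 6.45
tool_pos: [0.6145, -0.3265, 0.0929]
tcp_rot: [3.083, 0.599, -0.0]
wrist_force: [3.6, -1.5, -7.1]
width: 0.261
grip_force: 68.8
```

>>> play_rows(
  steps=[0,0,-0.002,0,0,0,-0.004,0,0,0,-0.006,0],
)

```text
time: 6.82
tool_pos: [0.6144, -0.3265, 0.0993]
tcp_rot: [3.084, 0.599, -0.001]
wrist_force: [2.8, -3.5, -8.4]
width: 0.264
grip_force: 68.9
```

>>> play_rows(
  steps=[0,0,-0.003,0,0,0,-0.006,0,0,0,-0.009,0,0,0,-0.012,0],
)

```text
time: 7.32
tool_pos: [0.6142, -0.3259, 0.1122]
tcp_rot: [-3.083, -0.599, 0.001]
wrist_force: [0.1, -0.7, -1.3]
width: 0.263
grip_force: 69.6
```

>>> play_rows(
  steps=[0,0,-0.004,0,0,0,-0.008,0,0,0,-0.013,0,0,0,-0.02,0,0,0,-0.02,0],
)

```text
time: 7.95
tool_pos: [0.6152, -0.3267, 0.133]
tcp_rot: [3.083, 0.599, 0.002]
wrist_force: [1.0, 0.1, -1.8]
width: 0.263
grip_force: 69.6
```

>>> play_rows(
  steps=[0,0,-0.03,0,0,0,-0.06,0,0,0,-0.066,0,0,0,-0.066,0],
)

```text
time: 8.45
tool_pos: [0.6146, -0.3263, 0.1977]
tcp_rot: [3.084, 0.599, 0.0]
wrist_force: [-0.2, 0.4, -1.2]
width: 0.263
grip_force: 69.6
```

>>> play_rows(
  steps=[0.002,-0.02,0,0,0.005,-0.05,0,0,0.009,-0.085,0,0,0.013,-0.12,0,0,0.017,-0.155,0,0,0.02,-0.19,0,0,0.023,-0.22,0,0,0.0248,-0.235,0,0,0.0248,-0.235,0,0],
)

```text
time: 9.57
tool_pos: [0.5488, -0.098, 0.197]
tcp_rot: [-3.083, -0.602, 0.002]
wrist_force: [-0.3, -0.7, -1.5]
width: 0.267
grip_force: 69.6
```

Run:
```python
from h import *
a,_=snap("wrist_3"); b,_=snap("scene_3");s=bot.read_state();print(s["tool_pos"],s["tcp_rot"],s["width"],s["wrist_force"],s["time"])
c1=cv2.resize(a[100:300,220:420],(400,400)); c2=cv2.resize(b[90:270,210:410],(400,360)); c2=np.vstack([c2,np.zeros((40,400,3),np.uint8)])
cv2.imwrite("pics/c4.png",np.hstack([c1,c2]))
x,y=s["tool_pos"][:2];z=s["tool_pos"][2]
print(pix("wrist_3",[.5497,-.0986,.042]),pix("wrist_3",[x,y,.042]),pix("wrist_3",[x,y,z-.07]))
print(pix("scene_3",[x,y,z-.07]),pix("scene_3",[.5485,-.0991,.042]),pix("scene_3",[x,y,z+.025]))
```

```text
[ 0.54965194 -0.09947859  0.19753121] [ 3.08342104e+00  5.99416049e-01 -2.96944792e-04] 0.2629686176079058 [ 0.72573655 -0.32105907 -1.17618354] 9.675
[320.48526352 188.40047132] [321.28917831 188.7637538 ] [321.69187786 222.77698158]
[258.10626323 168.63986993] [259.31383229 208.44812867] [255.89411416 118.73176465]
```

View pics/c4.png

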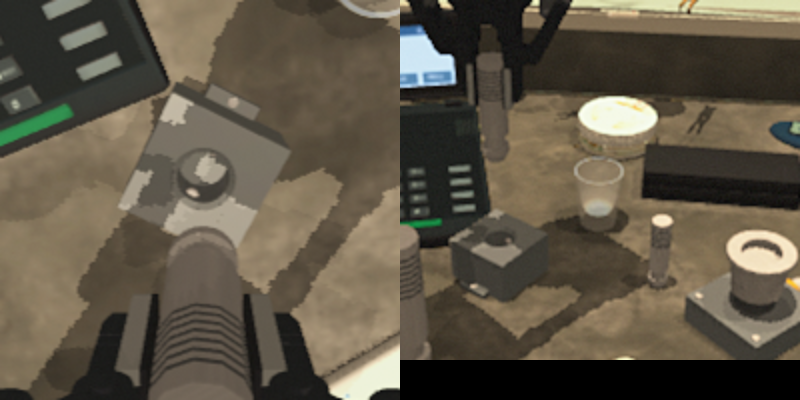

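>>> play_rows(
  steps=[0,0.0005,0.03,0,0,0.0005,0.06,0,0,0.0005,0.078,0,0,0.0005,0.084,0,0,0.0005,0.084,0],
)

```text
time: 10.3
tool_pos: [0.5501, -0.1, 0.1139]
tcp_rot: [3.084, 0.599, 0.0]
wrist_force: [-0.5, 0.2, -1.0]
width: 0.26
grip_force: 69.6
```

>>> play_rows(
  steps=[0,0,0.002,0,0,0,0.004,0,0,0,0.004,0],
)

```text
time: 10.68
tool_pos: [0.5499, -0.0996, 0.1101]
tcp_rot: [3.084, 0.599, 0.001]
wrist_force: [0.2, -0.6, -1.5]
width: 0.262
grip_force: 69.6
```

>>> play_rows(
  steps=[0,0,0.002,0,0,0,0.004,0,0,0,0.004,0],
)

```text
time: 11.05
tool_pos: [0.5495, -0.0995, 0.1055]
tcp_rot: [-3.084, -0.599, 0.001]
wrist_force: [0.2, -0.2, -1.9]
width: 0.264
grip_force: 69.6
```

>>> play_rows(
  steps=[0,0,0.002,0,0,0,0.004,0,0,0,0.004,0],
)

```text
time: 11.42
tool_pos: [0.5496, -0.0995, 0.1015]
tcp_rot: [-3.084, -0.599, 0.001]
wrist_force: [0.4, 1.2, -2.2]
width: 0.261
grip_force: 69.6
```

>>> play_rows(
  steps=[0,0,0.002,0,0,0,0.003,0,0,0,0.003,0],
)

```text
time: 11.8
tool_pos: [0.5497, -0.0995, 0.0986]
tcp_rot: [-3.084, -0.599, 0.0]
wrist_force: [-0.3, 1.2, -1.7]
width: 0.268
grip_force: 69.5
```

>>> play_rows(
  steps=[0,0,0.001,0,0,0,0.002,0,0,0,0.002,0],
)

```text
time: 12.18
tool_pos: [0.5497, -0.0995, 0.0967]
tcp_rot: [-3.084, -0.599, 0.0]
wrist_force: [-0.8, 1.3, -1.3]
width: 0.266
grip_force: 69.5
```

>>> play_rows(
  steps=[0,0,0.001,0,0,0,0.002,0,0,0,0.002,0],
)

```text
time: 12.55
tool_pos: [0.5497, -0.0995, 0.0947]
tcp_rot: [-3.084, -0.599, 0.0]
wrist_force: [-0.8, 1.5, 0.1]
width: 0.261
grip_force: 69.6
```

>>> play_rows(
  steps=[0,0,0.001,0,0,0,0.002,0,0,0,0.002,0],
)

```text
time: 12.92
tool_pos: [0.55, -0.0995, 0.0931]
tcp_rot: [-3.084, -0.599, -0.001]
wrist_force: [-1.2, 2.1, 4.0]
width: 0.259
grip_force: 70.0
```

>>> play_rows(
  steps=[0,0,0.001,0,0,0,0.002,0,0,0,0.002,0],
)

```text
time: 13.3
tool_pos: [0.5498, -0.0996, 0.0905]
tcp_rot: [3.084, 0.599, 0.0]
wrist_force: [-0.5, 1.6, 0.8]
width: 0.265
grip_force: 70.0
```

>>> play_rows(
  steps=[0,0,0.001,0,0,0,0.002,0,0,0,0.002,0],
)

```text
time: 13.68
tool_pos: [0.5497, -0.0996, 0.0884]
tcp_rot: [-3.084, -0.599, 0.0]
wrist_force: [-0.4, 2.1, 0.6]
width: 0.263
grip_force: 70.0
```

>>> play_rows(
  steps=[0,0,0.001,0,0,0,0.002,0,0,0,0.002,0],
)

```text
time: 14.05
tool_pos: [0.5497, -0.0996, 0.0865]
tcp_rot: [-3.084, -0.599, 0.0]
wrist_force: [-0.6, 2.2, -0.6]
width: 0.261
grip_force: 70.0
```

>>> play_rows(
  steps=[0,0,0.001,0,0,0,0.002,0,0,0,0.002,0],
)

```text
time: 14.42
tool_pos: [0.5497, -0.0996, 0.0845]
tcp_rot: [-3.084, -0.599, 0.0]
wrist_force: [-1.2, 1.0, -0.3]
width: 0.263
grip_force: 70.0
```

>>> play_rows(
  steps=[0,0,0.001,0,0,0,0.002,0,0,0,0.002,0],
)

```text
time: 14.8
tool_pos: [0.5496, -0.0996, 0.0823]
tcp_rot: [-3.084, -0.599, 0.001]
wrist_force: [0.5, 1.5, -2.8]
width: 0.262
grip_force: 69.8
```

>>> play_rows(
  steps=[0,0,0.001,0,0,0,0.001,0],
)

```text
time: 15.05
tool_pos: [0.5497, -0.0996, 0.0816]
tcp_rot: [-3.084, -0.599, 0.0]
wrist_force: [0.5, 2.0, -1.2]
width: 0.264
grip_force: 69.8
```

>>> play_rows(
  steps=[0,0,0.001,0,0,0,0.001,0],
)

```text
time: 15.3
tool_pos: [0.5498, -0.0996, 0.0808]
tcp_rot: [3.084, 0.599, 0.0]
wrist_force: [-0.0, 2.3, -0.9]
width: 0.266
grip_force: 69.8
```

>>> play_rows(
  steps=[0,0,0.0007,0,0,0,0.0007,0],
)

```text
time: 15.55
tool_pos: [0.5498, -0.0996, 0.0801]
tcp_rot: [3.084, 0.599, 0.0]
wrist_force: [-0.4, 2.9, -0.4]
width: 0.264
grip_force: 69.8
```

>>> play_rows(
  steps=[0,0,0.0007,0,0,0,0.0007,0],
)

```text
time: 15.8
tool_pos: [0.55, -0.0996, 0.08]
tcp_rot: [3.084, 0.599, 0.0]
wrist_force: [-2.8, 3.0, 4.9]
width: 0.262
grip_force: 70.1
```

>>> play_rows(
  steps=[0,0,0.0007,0,0,0,0.0007,0],
)

```text
time: 16.05
tool_pos: [0.5501, -0.0996, 0.08]
tcp_rot: [3.084, 0.599, 0.001]
wrist_force: [-3.8, 3.3, 8.9]
width: 0.265
grip_force: 70.5
```

>>> play_rows(
  steps=[0,0,-0.001,0,0,0,-0.001,0],
)

```text
time: 16.3
tool_pos: [0.55, -0.0996, 0.08]
tcp_rot: [3.084, 0.599, 0.001]
wrist_force: [-1.7, 2.5, 5.1]
width: 0.263
grip_force: 70.0
```

>>> play_rows(
  steps=[0,0,0,0,0,0,0,0,0,0,0,0,0,0,0,0],
  jaw=110,
)

```text
time: 16.8
tool_pos: [0.5498, -0.0997, 0.0796]
tcp_rot: [3.084, 0.599, -0.0]
wrist_force: [0.2, -0.1, -0.0]
width: 0.569
grip_force: 0.0
```

>>> play_rows(
  steps=[0,0,-0.01,0,0,0,-0.03,0,0,0,-0.06,0,0,0,-0.1,0,0,0,-0.12,0,0,0,-0.12,0],
)

```text
time: 17.55
tool_pos: [0.5512, -0.0999, 0.2019]
tcp_rot: [3.082, 0.599, 0.006]
wrist_force: [0.2, -0.3, -0.6]
width: 0.57
grip_force: 0.0
```

Run:
```python
from h import *
a,_=snap("wrist_5"); b,_=snap("scene_5");s=bot.read_state();print(s["tool_pos"],s["width"],s["wrist_force"],s["time"])
c1=cv2.resize(a[100:300,220:420],(400,400)); c2=cv2.resize(b[130:280,220:420],(533,400))[:,:400]
cv2.imwrite("pics/c5.png",np.hstack([c1,c2]))
for z in(.105,.010):print(z,pix("scene_5",[.5485,-.0991,z]))
```

```text
[ 0.54914314 -0.09944898  0.19868973] 0.5706015632633543 [-0.07468998  0.17728928 -0.26816736] 17.65
0.105 [258.0172989  179.74365751]
0.01 [259.93185298 222.13073557]
```

View pics/c5.png

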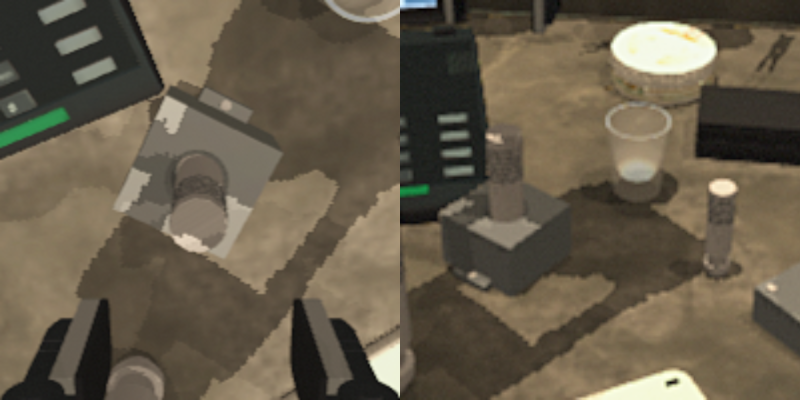

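The nipple stands upright in the parking socket. Its top is at about (259,180) in the scene view, where a fully home nipple is predicted at (258,180). The gripper is clear.

```bash
python3 -c "
from workcell import bot
print(bot.finish_job())"
```

```text
the job is handed in; nothing more can be done
None
```

I handed the job in at about 17.7 s: the nipple is out of the coupling, fully home and upright in the parking socket, the sleeve is forward, and the gripper is clear. The forces I read after each move stayed at or below about 10 N, and I saw no sign that the glass or power bank moved; no verdict was returned.

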